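# Block up a sample case for transport

### The arm

A 6-joint arm with a two-finger parallel gripper is mounted at the origin on a cart in front of the work surface, level with it; the furniture and walls round the work are solid. World frame = base frame: x ahead of the robot, y to its left, z up, the work surface at z = 0. Lengths are in m, angles in rad, forces in N, time in s.
With the tool pointing down it reaches from about 0.325 to 0.775 m from the base axis. Payload 9.3 kg.
Tool frame: the origin (TCP) lies at the very end of the fingers, on their centre line; the grasp point (between the pads) lies grasp_offset behind it (grasp_offset is the distance from the TCP to the grasp point, in m); z points along the fingers, y is the line along which they close (so a half turn about z gives the same grasp; the last joint's range is limited). The gripper opens to 85 mm and grips with 20 to 120 N. Pads are 22 mm wide; open, the fingers measure 114 mm over their backs; the gripper's body (76 mm by 85 mm) begins 54 mm behind the grasp point. The pads swing forward as they close: fully open they stand 13 mm farther back than shut.
Start: joints at [-1.29, 0.259, 0.021, 1.334, 0, 1.418], TCP at [0.231, -0.499, 0.231] pointing down, gripper open.
Joint ranges: [-3.04, 3.04], [-0.91, 1.82], [-1.04, 1.36], [-1.92, 1.95], [-1.52, 1.45], [-3.14, 3.14]. Speed limits (rad/s): [2.22, 2.22, 2.79, 3.14, 3.14, 3.14].

### API

Orientations are given as a unit quaternion [w, x, y, z].
In Python, from bench import get_state, read_camera, camera_params, close_job, grasp_offset gives the robot as it stands.
- The arm moves only by the shell command python3 -m crank 'ROWS' [FORCE]. ROWS is JSON, one flat list of numbers, 7 for each row, row after row: the shift along the tool's x, y, z in m, then the turn, a rotation vector about the tool's x, y, z in degrees, then the finger opening in m, from 0 to 0.0854. A call has 1 to 12 rows; each row shifts and turns the commanded pose from where the row before left it, along the tool's axes as they then stand; what a row does not reach is not made up. A row lasts 1/12 s, in which the tool goes at most 41.7 mm and 7.16 degrees, less where a joint would pass 70% of its speed; a pose out of reach is approached as far as the arm can. A call is refused whole if a number of a shift passes 0.0417 or a number of a turn 7.16, either way. A call with a gripper value outside its range is refused whole. The fingers move at their own pace and stop on an object; FORCE is the grip in N (left out, the last holds). Time passes only in rows, so rows that do not move let the fingers close. It gives the time, the measured TCP pose, the force, the opening and the grip force at its end, in the units of the state.
- get_state(): the state, without advancing time (a new reading comes with each control period).
- read_camera(name): name is "scene" or "top" or "wrist"; returns (picture, depth): 384x512x3 uint8, red, green, blue; 384x512 float32, m along the optical axis (not along the pixel's ray), 0 where there is no reading.
- camera_params(name): a dict with "intrinsics" (3x3 intrinsics, pixels), "extrinsics" (4x4, takes a point from camera to world coordinates). Camera axes: x right, y down, z forward; pixel columns grow to the right and rows downward; lengths in m; the calibration is good to about 2 mm. A picture is of the moment at which its call begins: read the wrist's pose just before it. camera_params takes no time and is no camera call; for the wrist camera it gives the pose at the moment of the call.
- close_job(): hands the job in; it is judged then, once.
The state is a dict: "time_s": time; "joints": joint angles; "joint_velocities": joint speeds; "joint_efforts": joint torques, N m; "eef_pos": TCP position; "tool_rot": TCP orientation; "wrist_force": force on the tool from outside, world axes, zero at the start; "ft_torque": the same for the moment, N m; "grip_width": opening from 0.0 (shut) to 1.0 (fully open); "grasp_force": force on a finger pad.
Only numpy, scipy, OpenCV 4.12 (cv2) and the standard library are available. Lean on these libraries where they do the work, as an engineer would, in place of code of your own. Each camera call takes 0.05 s, during which the arm holds its last target. There are 200 camera calls.

### The job

Get the sample case ready for transport: lift the lid off by its knob and stand it aside on the worktop, clear of the case. Stand every jar that is still on the worktop upright in a free place in the case, fill all places left over with foam blocks, upright and right down on the floor, so that both lanes hold three things each and nothing can shift, then put the lid back on, fully seated. Spare blocks stay on the worktop; leave the timer, marker, memo pad and forceps where they lie.

Things in the scene. Friction and masses are not known exactly. Their poses are not given: they have to be found in the camera images.
- case: Grey open transport case, fixed on the worktop. Origin: centre of its underside, on the worktop; x, y along its sides, z up. Floor 5 mm, walls and middle spine 32 mm high over the worktop. Inside two lanes, each 52 mm wide (x) and 153 mm long (y), centre lines at x = -40 and +40 mm, parted by the 28 mm wide spine. Each lane takes three things (jars or blocks) in a row.
- case_ledge (a point): Point on the case's upright axis at the height of its ledge, 16 mm over the worktop, on which the lid rests. The ledge, 11 mm wide, runs all round outside the 5 mm walls: 142 x 163 mm (x, y) over the walls, 164 x 185 mm over the ledge. Axes as the case's.
- lid_knob (a point): Middle of the knob of the deep grey lid. Knob 24 x 42 x 34 mm (lid x, y, z), 91 mm above the skirt's lower edge; lid's top face 74 mm above that edge. Lid 158 x 179 mm (x, y), about 0.3 kg, loose; its skirt goes outside the case walls, 4 mm to spare each side, and rests on the ledge. z up. Seated, this point is 107 mm over the worktop; on the worktop, 91 mm. Starts in line with the case.
- place_1 (a point): Point for the middle of a thing standing in the case: lane at case x = -40 mm, case y = -51 mm, 41 mm over the worktop. Axes as the case's. Empty at the start unless a jar stands there.
- place_2 (a point): Point for the middle of a thing standing in the case: lane at case x = -40 mm, case y = +0 mm, 41 mm over the worktop. Axes as the case's. Empty at the start unless a jar stands there.
- place_3 (a point): Point for the middle of a thing standing in the case: lane at case x = -40 mm, case y = +51 mm, 41 mm over the worktop. Axes as the case's. Empty at the start unless a jar stands there.
- place_4 (a point): Point for the middle of a thing standing in the case: lane at case x = +40 mm, case y = -51 mm, 41 mm over the worktop. Axes as the case's. Empty at the start unless a jar stands there.
- place_5 (a point): Point for the middle of a thing standing in the case: lane at case x = +40 mm, case y = +0 mm, 41 mm over the worktop. Axes as the case's. Empty at the start unless a jar stands there.
- place_6 (a point): Point for the middle of a thing standing in the case: lane at case x = +40 mm, case y = +51 mm, 41 mm over the worktop. Axes as the case's. Empty at the start unless a jar stands there.
- jar_a_mid (a point): White screw-cap sample jar with blue cap, 46 mm diameter, 70 mm high (cap 42 mm, the top 16 mm), 0.09 kg; starts in some place in the case, under the lid; may be absent. This point is its centre, 35 mm over its foot; z is up the jar.
- jar_b_mid (a point): White screw-cap sample jar with blue cap, 46 mm diameter, 70 mm high (cap 42 mm, the top 16 mm), 0.09 kg; starts in some place in the case, under the lid; may be absent. This point is its centre, 35 mm over its foot; z is up the jar.
- jar_c_mid (a point): White screw-cap sample jar with blue cap, 46 mm diameter, 70 mm high (cap 42 mm, the top 16 mm), 0.09 kg; starts upright on the worktop outside the case; may be absent. This point is its centre, 35 mm over its foot; z is up the jar.
- jar_d_mid (a point): White screw-cap sample jar with blue cap, 46 mm diameter, 70 mm high (cap 42 mm, the top 16 mm), 0.09 kg; starts upright on the worktop outside the case; may be absent. This point is its centre, 35 mm over its foot; z is up the jar.
- block_1_mid (a point): Plain pale rigid-foam blocking piece, 46 x 46 x 75 mm high, its foot tapering to 36 x 36 mm over the lowest 8 mm, 0.05 kg; starts upright on the worktop. This point is its centre, 37.5 mm over its foot; x and y square to its sides, z up.
- block_2_mid (a point): Plain pale rigid-foam blocking piece, 46 x 46 x 75 mm high, its foot tapering to 36 x 36 mm over the lowest 8 mm, 0.05 kg; starts upright on the worktop. This point is its centre, 37.5 mm over its foot; x and y square to its sides, z up.
- block_3_mid (a point): Plain pale rigid-foam blocking piece, 46 x 46 x 75 mm high, its foot tapering to 36 x 36 mm over the lowest 8 mm, 0.05 kg; starts upright on the worktop. This point is its centre, 37.5 mm over its foot; x and y square to its sides, z up.
- block_4_mid (a point): Plain pale rigid-foam blocking piece, 46 x 46 x 75 mm high, its foot tapering to 36 x 36 mm over the lowest 8 mm, 0.05 kg; starts upright on the worktop. This point is its centre, 37.5 mm over its foot; x and y square to its sides, z up.
- timer: White bench timer, 52 x 62 x 34 mm, lying on the worktop; a bystander. Origin: centre of its underside.
- marker: Blue and white marker pen, 131 mm long along its y, 15 mm thick, lying on the worktop; a bystander. Origin: centre of its underside.
- memo_pad: Yellow memo pad, 75 x 74 x 14 mm, lying on the worktop; a bystander. Origin: centre of its underside.
- forceps: Steel forceps, 127 mm long along y, 8 mm thick, lying on the worktop; a bystander. Origin: centre of its underside.
- pc_tower_b: Tall black computer tower, fixed, an obstacle. Origin: about the centre of its underside. About 154 mm wide (y), 375 mm high; its front face lies 186 mm before the origin (toward the robot). Keep arm and gripper clear of it, and of the microscope at the far right (more than 0.35 m to the right of the robot).
Mind the look-alikes: they are no part of the job. Leave any red look-alike of the part that bears block_1_mid alone.

How it is judged:
By the outcome, as a careful person would: the job done as asked, in the order asked, and still so for the second after the job is handed in, with the robot touching nothing.
Of jar_a, jar_b, jar_c, jar_d only 2 to 4 are there at a start; the rules pass over those that are not, and their reading is None.
At some moment in a run one of lid may be knocked a few centimetres aside while the robot is not near it.
It also fails if it takes over 208 s, if anything falls off the work surface, if the arm or the gripper's body presses on something with over 40 N, if the wrist force passes 120 N, or if a joint passes its speed limit or range.

## Working session

There is one attempt and no reset: what is moved stays moved. The work goes in short steps, Python scripts to look and compute and a shell command to move; the robot and the scene stay as the last step left them, time stands still between calls to the robot, and variables do not carry over. Pictures are saved under pics/ and viewed, at most 14 in all, crops included, and the job is handed in when it is done.

```bash
ls; mkdir -p pics; cat > h.py <<'E'
import numpy as np, cv2
from bench import *
def snap(n,f):
    K=camera_params(n); im,d=read_camera(n)
    cv2.imwrite(f'pics/{f}.png',im[:,:,::-1]); np.savez(f'{f}.npz',im=im,d=d,K=K['intrinsics'],T=K['extrinsics'])
def cloud(f):
    z=np.load(f+'.npz'); d=z['d'];K=z['K'];T=z['T']
    v,u=np.mgrid[:d.shape[0],:d.shape[1]]
    p=np.stack([(u-K[0,2])/K[0,0]*d,(v-K[1,2])/K[1,1]*d,d],-1)@T[:3,:3].T+T[:3,3]
    p[d==0]=np.nan
    return z['im'],p
def st():
    s=get_state(); print(round(s['time_s'],2),np.round(s['eef_pos'],4),np.round(s['tool_rot'],4),np.round(s['wrist_force'],1),round(s['grip_width'],3),s['grasp_force'])
E
python3 - <<'E'
from h import *
st();print(grasp_offset, np.round(get_state()['joints'],3))
snap('scene','s0');snap('top','t0')
from scipy.spatial.transform import Rotation as R
q=get_state()['tool_rot'];print(R.from_quat(np.roll(q,-1)).as_matrix().round(3))
a=cv2.imread('pics/t0.png');b=cv2.imread('pics/s0.png')
cv2.imwrite('pics/t0b.png',cv2.resize(a,(800,600)))
E
```

```text
pics
0.0 [ 0.2311 -0.4988  0.2307] [-7.000e-04  9.766e-01  2.152e-01 -0.000e+00] [-0.2  0.6  0.3] 1.001 0.0
0.0187 [-1.29   0.259  0.021  1.334  0.     1.418]
[[ 0.907  0.42  -0.   ]
 [ 0.42  -0.907  0.001]
 [ 0.    -0.001 -1.   ]]
```

View pics/t0b.png

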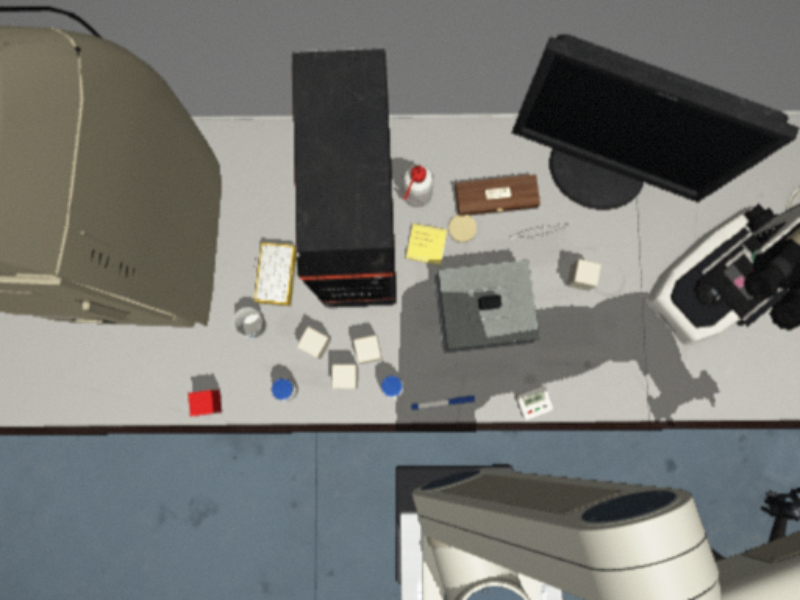

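View pics/s0.png

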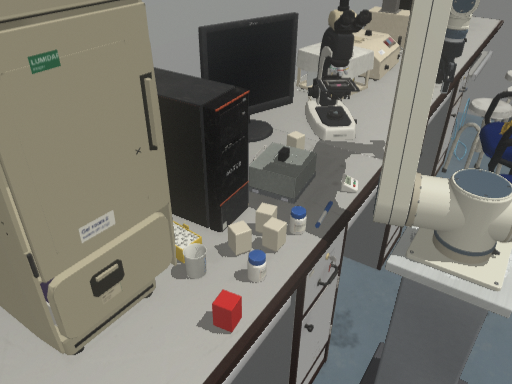

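The pictures (top view at 800x600) show the following:
- **Lid and knob:** the knob is at (489,302).
- **Jars on the worktop:** blue caps at (282,389) and (391,385).
- **Pale blocks:** (313,342), (367,348), (344,376) and (586,273).
- **Look-alikes:** red block (204,402), beaker (249,321), red-capped bottle (418,185) and wooden box (497,193). I leave all of these alone.

Next I measure positions and check them in a close crop.

```bash
python3 - <<'E'
from h import *
im,p=cloud('t0')
s=512/800
def blob(name,u,v,zlo,zhi,r=22):
    u=int(u*s);v=int(v*s)
    q=p[v-r:v+r,u-r:u+r].reshape(-1,3)
    m=(q[:,2]>zlo)&(q[:,2]<zhi)
    mm=m.reshape(2*r,2*r).astype(np.uint8)
    n,l=cv2.connectedComponents(mm)
    c=l[r,r]
    q=q[(l==c).ravel()]
    rc=cv2.minAreaRect((q[:,:2]*1000).astype(np.float32))
    print(name,len(q),np.median(q[:,2]).round(4),np.round(rc[0],1),np.round(rc[1],1),round(rc[2],1))
for n,u,v in [('jarL',282,388),('jarR',391,385)]: blob(n,u,v,.058,.09)
for n,u,v in [('bA',313,342),('bB',367,348),('bC',344,376),('bD',586,273)]: blob(n,u,v,.065,.09)
blob('knob',489,302,.112,.14); blob('lid',500,320,.08,.1,60)
blob('lid',470,320,.08,.1,60)
blob('timer',535,403,.02,.05);blob('pen',445,403,.006,.03,40);blob('memo',427,243,.008,.03,30)
a=cv2.imread('pics/t0.png')[140:280,110:400]
cv2.imwrite('pics/c0.png',cv2.resize(a,(800,386),interpolation=cv2.INTER_CUBIC))
T=np.load('t0.npz');print(T['T'].round(3),T['K'])
print([ (x,p[int(x[1]*s),int(x[0]*s)].round(3)) for x in [(390,300),(320,302),(575,330),(540,360),(480,360)]])
E
```

```text
jarL 147 0.0695 [397.6 388.8] [38.9 36.5] 89.3
jarR 143 0.0698 [402.  173.6] [40.  36.5] 89.5
bA 227 0.0746 [489.8 330.1] [46.7 45.4] 61.2
bB 226 0.0747 [475.4 221.8] [46.3 46. ] 11.2
bC 225 0.0744 [420.9 266.5] [43.5 42.7] 89.6
bD 231 0.0746 [ 624.2 -217.9] [47.4 47.4] 76.9
knob 113 0.1233 [560.5 -16.2] [24.2 41.1] 6.9
lid 2866 0.0897 [560.6 -16.6] [158.7 179.3] 6.1
lid 2866 0.0897 [560.6 -16.6] [158.7 179.3] 6.1
timer 194 0.027 [ 373.8 -111.7] [39.1 62. ] 20.4
pen 164 0.0121 [369.   70.9] [ 13.2 130.1] 7.1
memo 495 0.0138 [698.3 100.6] [74.1 76.1] 78.0
[[-0.008 -0.992  0.13   0.386]
 [-1.     0.008  0.003  0.15 ]
 [-0.004 -0.13  -0.992  1.409]
 [ 0.     0.     0.     1.   ]] [[434.90022093   0.         256.49685411]
 [  0.         434.90022093 195.28440096]
 [  0.           0.           1.        ]]
[((390, 300), array([0.569, 0.177, 0.092])), ((320, 302), array([ 0.58 ,  0.326, -0.002])), ((575, 330), array([ 0.515, -0.207,  0.003])), ((540, 360), array([ 0.454, -0.13 ,  0.007])), ((480, 360), array([ 0.456, -0.008,  0.   ]))]
```

View pics/c0.png

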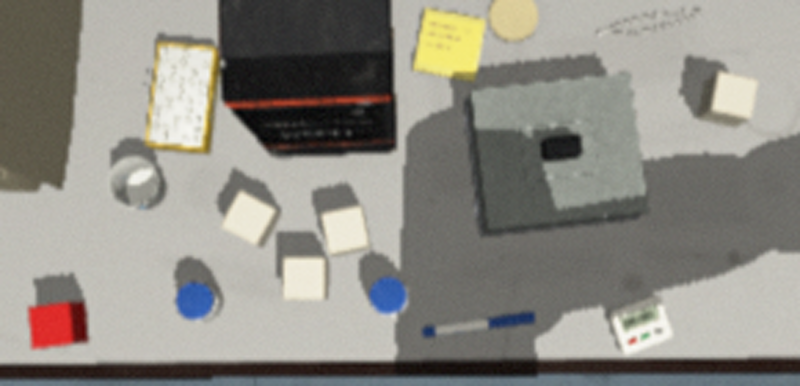

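The crop confirms it: two blue-cap jars, four pale blocks, one red block to leave, and the knob at crop (561,147). Next I look for a free spot for the lid.

```bash
cat >> h.py <<'E'
from scipy.spatial.transform import Rotation as R
def go(x=None,y=None,z=None,a=None,p=1):
    """tool-frame shift needed; a = world angle of tool x, deg"""
    s=get_state(); M=R.from_quat(np.roll(s['tool_rot'],-1)).as_matrix()
    c=np.degrees(np.arctan2(M[1,0],M[0,0])); t=s['eef_pos']
    a=c if a is None else a
    g=np.array([t[0] if x is None else x,t[1] if y is None else y,t[2] if z is None else z])
    r=np.radians(a); A=np.array([[np.cos(r),np.sin(r),0],[np.sin(r),-np.cos(r),0],[0,0,-1]])
    print('a now %.2f turnz %.2f shift after turn (mm)'%(c,(c-a+180)%360-180),((g-t)@A*1000).round(1),'tilt',M[:2,2].round(4),'at',np.round(t,4))
E
python3 - <<'E'
from h import *
im,p=cloud('t0'); q=p.reshape(-1,3); q=q[np.isfinite(q[:,0])]
q=q[(q[:,2]>.009)&(q[:,0]>.3)&(q[:,0]<.8)&(abs(q[:,1])<.6)]
L=(abs(q[:,0]-.5605)<.085)&(abs(q[:,1]+.0165)<.1)
q=q[~L]
best=[]
for yaw in (6.5,0,-6,12,20,-15):
  r=np.radians(yaw);ex=np.array([np.cos(r),np.sin(r)]);ey=np.array([-ex[1],ex[0]])
  for x in np.arange(.42,.6,.005):
    for y in np.arange(-.3,-.2,.005):
      d=q[:,:2]-[x,y]
      e=np.maximum(abs(d@ex)-.079,abs(d@ey)-.0895).min()
      # case clearance
      best.append((e,x,y,yaw))
best.sort(reverse=True)
for b in best[:4]: print(np.round(b,3))
print([np.round(b,3) for b in best if b[3]==6.5][:3])
go(.5605,-.0163,.2,96.5)
E
```

```text
[ 0.018  0.495 -0.23  12.   ]
[ 1.70e-02  4.90e-01 -2.25e-01  2.00e+01]
[ 0.017  0.495 -0.235 12.   ]
[ 1.6e-02  4.9e-01 -2.2e-01  2.0e+01]
[array([ 0.016,  0.5  , -0.23 ,  6.5  ]), array([ 0.015,  0.495, -0.23 ,  6.5  ]), array([ 0.015,  0.5  , -0.235,  6.5  ])]
a now 24.86 turnz -71.64 shift after turn (mm) [442.1 381.9  30.7] tilt [-0.0004  0.0012] at [ 0.2311 -0.4988  0.2307]
```

```bash
python3 -m crank '[0,0,0,0,0,-7.1,0.05, 0,0,0,0,0,-7.1,0.05, 0,0,0,0,0,-7.1,0.05, 0,0,0,0,0,-7.1,0.05, 0,0,0,0,0,-7.1,0.05, 0,0,0,0,0,-7.1,0.05, 0,0,0,0,0,-7.1,0.05, 0,0,0,0,0,-7.1,0.05, 0,0,0,0,0,-7.1,0.05, 0,0,0,0,0,-7.1,0.05, 0,0,0,0,0,-0.5,0.05]' && python3 -m crank '[0.04,0.035,0,0,0,0,0.05, 0.04,0.035,0,0,0,0,0.05, 0.04,0.035,0,0,0,0,0.05, 0.04,0.035,0,0,0,0,0.05, 0.04,0.035,0,0,0,0,0.05, 0.04,0.035,0,0,0,0,0.05, 0.04,0.035,0,0,0,0,0.05, 0.04,0.035,0,0,0,0,0.05, 0.04,0.035,0,0,0,0,0.05, 0.04,0.035,0,0,0,0,0.05, 0.03,0.02,0,0,0,0,0.05]' && python3 - <<'E'
from h import *
go(.5605,-.0163,.2,96.4)
E
```

```text
time_s: 1.02
eef_pos: [0.2311, -0.4989, 0.2309]
tool_rot: [-0.0, 0.665, 0.747, 0.0]
wrist_force: [0.9, -0.6, 0.5]
grip_width: 0.584
grasp_force: 0.0
time_s: 1.93
eef_pos: [0.487, -0.1228, 0.2311]
tool_rot: [0.0, 0.668, 0.744, 0.0]
wrist_force: [0.9, -0.3, -0.5]
grip_width: 0.585
grasp_force: 0.0
a now 96.14 turnz -0.26 shift after turn (mm) [97.7 84.9 31.1] tilt [0.0003 0.0001] at [ 0.487  -0.1228  0.2311]
```

```bash
python3 -m crank '[0.03,0.027,0,0,0,0,0.05, 0.03,0.027,0,0,0,0,0.05, 0.03,0.027,0,0,0,0,0.05, 0.005,0.003,0,0,0,0,0.05, 0,0,0,0,0,-0.2,0.05, 0,0,0,0,0,0,0.05]' && python3 - <<'E'
from h import *
go(.5605,-.0163,.094,96.4)
snap('wrist','w1')
im,p=cloud('w1')
z=p[:,:,2]
m=(z>.112)&(z<.14)
if m.any():
    q=p[m]; print(cv2.minAreaRect((q[:,:2]*1000).astype(np.float32)),np.median(q[:,2]))
q=p[(z>.08)&(z<.1)]; print(len(q),np.median(q[:,2]) if len(q) else 0)
E
```

```text
time_s: 2.43
eef_pos: [0.5584, -0.0211, 0.2308]
tool_rot: [-0.0, 0.666, 0.746, -0.0]
wrist_force: [0.4, -1.0, 0.2]
grip_width: 0.585
grasp_force: 0.0
a now 96.52 turnz 0.12 shift after turn (mm) [  4.6   2.6 136.8] tilt [-0.0011 -0.0002] at [ 0.5584 -0.0211  0.2308]
((697.9755859375, -109.0267333984375), (43.84733581542969, 371.13525390625), 55.67223358154297) 0.12390178933995427
27463 0.09042110833034878
```

View pics/w1.png

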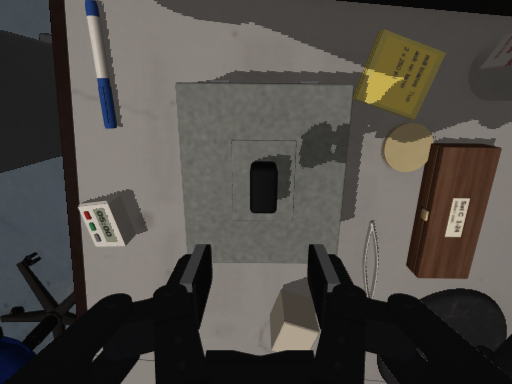

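The wrist view shows the lid with its knob at (263,187), the memo pad, the timer and block D, as expected. I measure the knob and lid here.

```bash
python3 - <<'E'
from h import *
im,p=cloud('w1'); v,u=np.mgrid[:384,:512]
z=p[:,:,2]; b=(u>225)&(u<300)&(v>140)&(v<230)
print(cv2.minAreaRect((p[b&(z>.112)&(z<.14)][:,:2]*1000).astype(np.float32)))
b=(u>165)&(u<360)&(v>70)&(v<245)
print(cv2.minAreaRect((p[b&(z>.083)&(z<.097)][:,:2]*1000).astype(np.float32)))
E
```

```text
((561.9017333984375, -15.824813842773438), (23.72178077697754, 41.406490325927734), 6.324559211730957)
((560.9182739257812, -5.9962310791015625), (158.53305053710938, 158.11920166015625), 5.955467700958252)
```

```bash
python3 -m crank '[0.005,0.003,0.03,0,0,0.3,0.05, 0,0,0.035,0,0,0,0.05, 0,0,0.035,0,0,0,0.05, 0,0,0.02,0,0,0,0.05, 0,0,0.0165,0,0,0,0.05, 0,0,0,0,0,0,0.02, 0,0,0,0,0,0,0.015, 0,0,0,0,0,0,0.01, 0,0,0,0,0,0,0.01, 0,0,0,0,0,0,0.01, 0,0,0,0,0,0,0.01]' 50 && python3 - <<'E'
from h import *
go(.497,-.24,.094); st()
E
```

```text
time_s: 3.4
eef_pos: [0.5613, -0.0161, 0.0954]
tool_rot: [0.0, 0.668, 0.745, 0.0]
wrist_force: [0.9, -0.9, -1.6]
grip_width: 0.269
grasp_force: 51.9
a now 96.24 turnz 0.00 shift after turn (mm) [-215.6  -88.2    1.4] tilt [ 0.0009 -0.0002] at [ 0.5613 -0.0161  0.0954]
3.4 [ 0.5613 -0.0161  0.0954] [4.000e-04 6.676e-01 7.445e-01 2.000e-04] [ 0.9 -0.9 -1.6] 0.269 51.90583348274231
```

```bash
python3 -m crank '[0,0,-0.01,0,0,0,0.01, 0,0,-0.02,0,0,0,0.01, 0,0,-0.03,0,0,0,0.01, 0,0,-0.03,0,0,0,0.01, 0,0,0,0,0,0,0.01]' && python3 -m crank '[-0.03,-0.012,0,0,0,0,0.01, -0.03,-0.012,0,0,0,0,0.01, -0.03,-0.012,0,0,0,0,0.01, -0.03,-0.013,0,0,0,0,0.01, -0.03,-0.013,0,0,0,0,0.01, -0.03,-0.013,0,0,0,0,0.01, -0.03,-0.013,0,0,0,0,0.01, -0.006,0,0,0,0,0,0.01, 0,0,0,0,0,0,0.01, 0,0,0,0,0,0,0.01]' && python3 - <<'E'
from h import *
go(.497,-.24,.0794); st()
E
```

```text
time_s: 3.82
eef_pos: [0.5633, -0.0162, 0.1914]
tool_rot: [0.004, 0.667, 0.745, 0.002]
wrist_force: [1.0, 0.0, -3.0]
grip_width: 0.277
grasp_force: 51.8
time_s: 4.65
eef_pos: [0.497, -0.2402, 0.1848]
tool_rot: [-0.0, 0.668, 0.744, 0.0]
wrist_force: [0.9, -0.1, -3.9]
grip_width: 0.272
grasp_force: 51.6
a now 96.20 turnz 0.00 shift after turn (mm) [  0.2   0.  105.4] tilt [-0.0001  0.0006] at [ 0.497  -0.2402  0.1848]
4.65 [ 0.497  -0.2402  0.1848] [-2.000e-04  6.678e-01  7.443e-01  2.000e-04] [ 0.9 -0.1 -3.9] 0.272 51.648918986320496
```

```bash
python3 -m crank '[0,0,0.03,0,0,0,0.01, 0,0,0.03,0,0,0,0.01, 0,0,0.025,0,0,0,0.01, 0,0,0.012,0,0,0,0.01, 0,0,0.005,0,0,0,0.01, 0,0,0.0035,0,0,0,0.01, 0,0,0,0,0,0,0.01, 0,0,0,0,0,0,0.01]' && python3 -m crank '[0,0,0,0,0,0,0.05, 0,0,0,0,0,0,0.05, 0,0,0,0,0,0,0.05, 0,0,0,0,0,0,0.05, 0,0,-0.02,0,0,0,0.05, 0,0,-0.04,0,0,0,0.05, 0,0,-0.04,0,0,0,0.06, 0,0,-0.04,0,0,0,0.06]' && python3 - <<'E'
from h import *
snap('top','t1')
im,p=cloud('t1')
z=p[:,:,2]
def rect(m,n):
    k,l,s,c=cv2.connectedComponentsWithStats(m.astype(np.uint8))
    for i in range(1,k):
        if s[i,4]>n:
            q=p[l==i]; r=cv2.minAreaRect((q[:,:2]*1000).astype(np.float32)); print(s[i,4],c[i].round(),np.round(r[0],1),np.round(r[1],1),round(r[2],1),q[:,2].mean().round(3))
rg=(abs(p[:,:,0]-.56)<.12)&(abs(p[:,:,1]+.0161)<.12)
print('case');rect(rg&(z>.026)&(z<.038),60)
rect(rg&(z>.058)&(z<.085),40)
print('lid');rect((p[:,:,1]<-.1)&(p[:,:,1]>-.4)&(p[:,:,0]>.3)&(p[:,:,0]<.68)&(z>.064)&(z<.085),60)
cv2.imwrite('pics/c1.png',cv2.resize(cv2.imread('pics/t1.png')[130:290,220:420],(800,640))[:600])
go(.424,.2665,.2,89.6); st()
E
```

```text
time_s: 5.32
eef_pos: [0.498, -0.24, 0.0804]
tool_rot: [0.001, 0.667, 0.745, 0.0]
wrist_force: [0.2, -0.4, -3.0]
grip_width: 0.27
grasp_force: 51.7
time_s: 5.98
eef_pos: [0.4968, -0.2401, 0.221]
tool_rot: [-0.0, 0.668, 0.745, -0.0]
wrist_force: [0.9, -0.4, -0.6]
grip_width: 0.698
grasp_force: 0.0
case
595 [309. 200.] [560.2 -15.9] [139.6 163.8] 5.9 0.031
149 [293. 184.] [594.8  39.5] [41.3 39. ] 45.2 0.073
154 [296. 210.] [515.4  31.5] [39.9 41.3] 25.6 0.073
lid
228 [376. 174.] [ 623.9 -217.7] [47.1 47.3] 76.7 0.074
2300 [378. 216.] [ 495.9 -225.8] [157.9 153.8] 6.3 0.074
a now 96.25 turnz 6.65 shift after turn (mm) [507.4 -78.3  29.3] tilt [ 0.0087 -0.006 ] at [ 0.4988 -0.2415  0.2293]
6.03 [ 0.4988 -0.2415  0.2293] [5.200e-03 6.675e-01 7.446e-01 7.000e-04] [-0.4 -0.8  6. ] 0.701 0.0
```

View pics/c1.png

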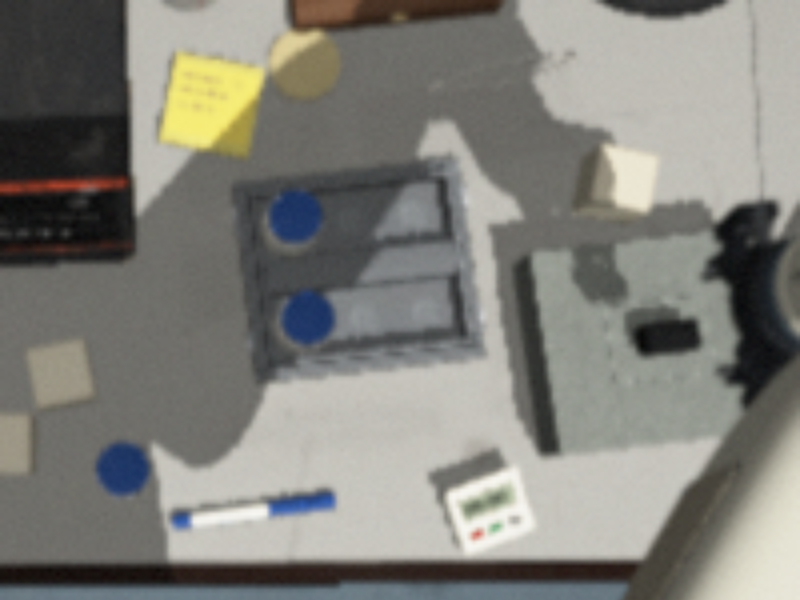

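Seen in the crop: the lid stands clear on the worktop, with its knob at (668,337). The case holds two jars, at (295,217) and (307,318), in places 6 and 3. Places 1, 2, 4 and 5 are free, so they take two jars and two blocks. First the near jar, into place 5.

```bash
python3 - <<'E'
from h import *
go(.402,.1736,.2,96)
E
```

```text
a now 96.25 turnz 0.25 shift after turn (mm) [422.9 -52.9  29.3] tilt [ 0.0087 -0.006 ] at [ 0.4988 -0.2415  0.2293]
```

```bash
python3 -m crank '[0,0,0,0,0,0.2,0.065, 0.041,-0.005,0,0,0,0,0.065, 0.041,-0.005,0,0,0,0,0.065, 0.041,-0.005,0,0,0,0,0.065, 0.041,-0.005,0,0,0,0,0.065, 0.041,-0.005,0,0,0,0,0.065, 0.041,-0.005,0,0,0,0,0.065, 0.041,-0.005,0,0,0,0,0.065, 0.041,-0.005,0,0,0,0,0.065, 0.041,-0.005,0,0,0,0,0.065, 0.04,-0.005,0,0,0,0,0.065, 0,0,0,0,0,0,0.065]' && python3 - <<'E'
from h import *
go(.402,.1736,.03,96)
snap('wrist','w2')
im,p=cloud('w2')
z=p[:,:,2]
m=(z>.06)&(z<.085)&(p[:,:,0]<.6)
k,l,s,c=cv2.connectedComponentsWithStats(m.astype(np.uint8))
for i in range(1,k):
    if s[i,4]>300:
        q=p[l==i]; r=cv2.minAreaRect((q[:,:2]*1000).astype(np.float32)); print(s[i,4],c[i].round(),np.round(r[0],1),np.round(r[1],1),round(r[2],1),q[:,2].mean().round(3))
E
```

```text
time_s: 7.03
eef_pos: [0.4018, 0.1665, 0.2188]
tool_rot: [-0.001, 0.666, 0.746, 0.0]
wrist_force: [-0.6, 0.3, -0.0]
grip_width: 0.757
grasp_force: 0.0
a now 96.42 turnz 0.42 shift after turn (mm) [  7.    0.9 188.8] tilt [-0.0011  0.0016] at [0.4018 0.1665 0.2188]
2527 [383.  19.] [490.7 329.4] [44.8 46.5] 62.4 0.074
2567 [447. 120.] [569.3 240.1] [  7.9 148.7] 0.6 0.073
2897 [296.  77.] [423.6 268.1] [46.1 46.2] 89.9 0.075
2596 [344. 135.] [476.9 222.2] [46.6 46.2] 11.2 0.075
1375 [261. 174.] [403.4 175.1] [40.9 40.8] 29.0 0.07
381 [409. 297.] [587.   50.2] [32.3 14. ] 36.9 0.07
```

View pics/w2.png

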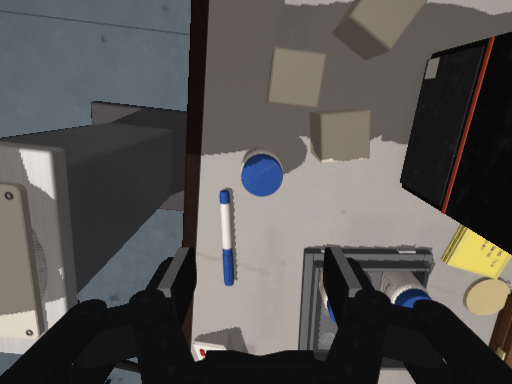

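The wrist view shows jar R at (261,174), block C (296,77), block B (344,135) and block A at the top edge. Positions agree with the top view to 2 mm, so I grasp jar R.

```bash
python3 -m crank '[0.0084,0.0025,0.03,0,0,0.4,0.065, 0,0,0.038,0,0,0,0.065, 0,0,0.038,0,0,0,0.065, 0,0,0.038,0,0,0,0.065, 0,0,0.03,0,0,0,0.065, 0,0,0.015,0,0,0,0.065, 0,0,0,0,0,0,0.03, 0,0,0,0,0,0,0.03, 0,0,0,0,0,0,0.03, 0,0,0,0,0,0,0.03, 0,0,0,0,0,0,0.03]' 30 && python3 -m crank '[0,0,-0.01,0,0,0,0.03, 0,0,-0.03,0,0,0,0.03, 0,0,-0.035,0,0,0,0.03, 0,0,-0.035,0,0,0,0.03, 0,0,-0.01,0,0,0,0.03, 0,0,0,0,0,0,0.03]' && python3 - <<'E'
from h import *
go(.6008,-.0118,.04,96)
E
```

```text
time_s: 8.0
eef_pos: [0.4067, 0.1698, 0.0314]
tool_rot: [0.001, 0.671, 0.741, 0.001]
wrist_force: [-0.2, 0.0, -1.3]
grip_width: 0.52
grasp_force: 30.9
time_s: 8.5
eef_pos: [0.4076, 0.1702, 0.1539]
tool_rot: [0.002, 0.671, 0.741, 0.003]
wrist_force: [0.6, -0.6, -1.1]
grip_width: 0.515
grasp_force: 31.2
a now 95.67 turnz -0.33 shift after turn (mm) [-201.2  173.1  113.9] tilt [0.007  0.0014] at [0.4076 0.1702 0.1539]
```

```bash
python3 -m crank '[0,0,0,0,0,0,0.03, 0,0,0,0,0,0,0.03, 0,0,0,0,0,0,0.03]' && python3 - <<'E'
from h import *
go(.6013,-.0168,.035,96)
E
```

```text
time_s: 8.75
eef_pos: [0.4051, 0.1696, 0.1491]
tool_rot: [-0.001, 0.671, 0.741, -0.001]
wrist_force: [-0.7, 0.1, -1.2]
grip_width: 0.518
grasp_force: 31.2
a now 95.65 turnz -0.35 shift after turn (mm) [-205.9  175.6  114.1] tilt [-0.0021 -0.0005] at [0.4051 0.1696 0.1491]
```

```bash
python3 -m crank '[0,0,0,0,0,-0.35,0.03, -0.0206,0.0176,0,0,0,0,0.03, -0.0206,0.0176,0,0,0,0,0.03, -0.0206,0.0176,0,0,0,0,0.03, -0.0206,0.0176,0,0,0,0,0.03, -0.0206,0.0176,0,0,0,0,0.03, -0.0206,0.0176,0,0,0,0,0.03, -0.0206,0.0176,0,0,0,0,0.03, -0.0206,0.0176,0,0,0,0,0.03, -0.0206,0.0176,0,0,0,0,0.03, -0.0206,0.0176,0,0,0,0,0.03, 0,0,0,0,0,0,0.03]' && python3 -m crank '[0,0,0.02,0,0,0,0.03, 0,0,0.01,0,0,0,0.03, 0,0,0,0,0,0,0.03, 0,0,0,0,0,0,0.03, 0,0,0,0,0,0,0.03, 0,0,0,0,0,0,0.03]' && python3 - <<'E'
from h import *
go(.6013,-.0168,.035,96)
snap('wrist','w3')
im,p=cloud('w3')
z=p[:,:,2]
m=(z>.06)&(z<.085)
k,l,s,c=cv2.connectedComponentsWithStats(m.astype(np.uint8))
for i in range(1,k):
    if s[i,4]>200:
        q=p[l==i]; r=cv2.minAreaRect((q[:,:2]*1000).astype(np.float32)); print(s[i,4],c[i].round(),np.round(r[0],1),np.round(r[1],1),round(r[2],1),q[:,2].mean().round(3))
E
```

```text
time_s: 9.75
eef_pos: [0.6052, -0.0199, 0.1484]
tool_rot: [0.0, 0.67, 0.742, -0.0]
wrist_force: [-1.7, 0.4, -1.0]
grip_width: 0.517
grasp_force: 31.2
time_s: 10.25
eef_pos: [0.6027, -0.0164, 0.1211]
tool_rot: [0.0, 0.669, 0.743, 0.0]
wrist_force: [-0.3, -0.3, -0.7]
grip_width: 0.517
grasp_force: 31.2
a now 96.04 turnz 0.04 shift after turn (mm) [-0.3 -1.4 86.1] tilt [ 0.0011 -0.0002] at [ 0.6027 -0.0164  0.1211]
3911 [133. 137.] [517.9  31.1] [41.4 41.2] 41.9 0.074
3513 [259. 138.] [597.   39.2] [40.9 41.1] 52.6 0.075
263 [144. 379.] [ 520.7 -175.4] [26.4  3.3] 5.8 0.065
```

View pics/w3.png

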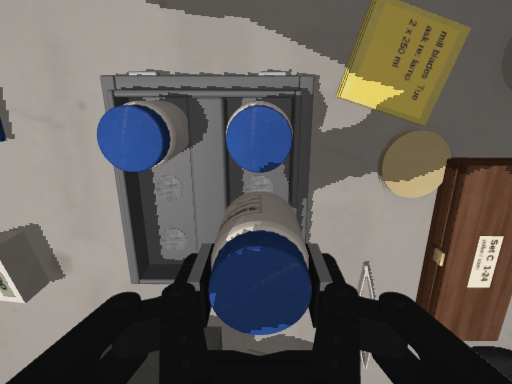

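The wrist view shows jars standing in places 3 and 6, at (133,137) and (259,138). The held jar is at (260,280) over the far lane. I check lane edges and held jar in one frame.

```bash
python3 - <<'E'
from h import *
im,p=cloud('w3')
r=np.radians(6.0);c=np.array([.561,-.016])
ex=np.array([np.cos(r),np.sin(r)]);ey=np.array([-ex[1],ex[0]])
d=p[:,:,:2]-c; X=(d@ex)*1000;Y=(d@ey)*1000;Z=p[:,:,2]*1000
for lo,hi in ((5,25),(-20,0),(-60,-40)):
    b=(Y>lo)&(Y<hi)
    for e in range(-84,86,2):
        pass
    w=b&(Z>27)&(Z<37); f=b&(Z>0)&(Z<10)&(abs(X)<75)
    h=np.histogram(X[w],bins=np.arange(-90,92,2))
    xs=X[w]; 
    g=[(round(np.percentile(xs[m],3),1),round(np.percentile(xs[m],97),1),int(m.sum())) for m in [(xs<-50),(abs(xs)<30),(xs>50)] if m.sum()>20]
    print(lo,g,'floor',[ (round(np.percentile(X[f&s],3),1),round(np.percentile(X[f&s],97),1)) for s in (X<0,X>0) if (f&s).sum()>20])
v,u=np.mgrid[:384,:512]
m=(Z>125)&(u>200)&(u<320)&(v>232)&(v<335)
m&=(im[:,:,2].astype(int)>im[:,:,0].astype(int)+30)
q=np.argwhere(m);(cc,rr)=cv2.minEnclosingCircle(p[m][:,:2].astype(np.float32)*1000);print(m.sum(),cc,rr,np.median(Z[m]), 'case', (np.array(cc)/1000-c)@ex,(np.array(cc)/1000-c)@ey)
E
```

```text
5 [(np.float64(-68.8), np.float64(-63.9), 178), (np.float64(-10.8), np.float64(15.3), 868), (np.float64(68.6), np.float64(239.4), 1463)] floor [(np.float64(-63.9), np.float64(-18.9)), (np.float64(16.4), np.float64(67.2))]
-20 [(np.float64(-68.9), np.float64(-63.9), 193), (np.float64(-10.9), np.float64(14.9), 740), (np.float64(70.4), np.float64(245.8), 1460)] floor [(np.float64(-64.2), np.float64(-19.1)), (np.float64(15.9), np.float64(67.7))]
-60 [(np.float64(-181.5), np.float64(-64.0), 268), (np.float64(-11.8), np.float64(-1.6), 48), (np.float64(202.6), np.float64(255.6), 1464)] floor [(np.float64(-64.1), np.float64(-19.5))]
8349 (599.1488037109375, -11.166574478149414) 24.405427932739258 161.91815400522347 case 0.03844505111475141 0.0008193116837085847
```

```bash
python3 - <<'E'
from h import *
im,p=cloud('w3')
r=np.radians(6.0);c=np.array([.561,-.016])
ex=np.array([np.cos(r),np.sin(r)]);ey=np.array([-ex[1],ex[0]])
d=p[:,:,:2]-c; X=(d@ex)*1000;Y=(d@ey)*1000;Z=p[:,:,2]*1000
m=(Z>158.5)&(Z<165)&(abs(X-40)<35)&(abs(Y)<40)&(im[:,:,2].astype(int)>im[:,:,0].astype(int)+60)
k,l,s,cc=cv2.connectedComponentsWithStats(m.astype(np.uint8)); i=1+np.argmax(s[1:,4]); m=l==i
print(s[i],cc[i],X[m].mean(),Y[m].mean(),np.percentile(X[m],[1,99]),np.percentile(Y[m],[1,99]))
print(X[(Z>158)&(Z<165)&(abs(Y)<15)].min())
# fit lids of standing jars
for x0,y0 in((-40,51),(40,51)):
    m=(Z>70)&(Z<80)&(abs(X-x0)<30)&(abs(Y-y0)<30); print(X[m].mean(),Y[m].mean())
T=np.load('w3.npz')['T'];print(T.round(3))
E
```

```text
[247 324  44  11 229] [268.65502183 329.62008734] 45.67640154983767 -15.570784556721586 [37.5486673 53.9290401] [-18.02445951 -12.67474059]
2.754701326722132
-37.25011010222912 52.03740000253866
41.65543705341703 51.851597038471375
[[ 0.994  0.1    0.035  0.594]
 [ 0.106 -0.946 -0.307  0.063]
 [ 0.002  0.309 -0.951  0.264]
 [ 0.     0.     0.     1.   ]]
```

The lane centre sits at wrist-frame X of about 42 mm and the held jar also at about 42 mm, so I lower straight down.

```bash
python3 -m crank '[0,0,0.02,0,0,0,0.03, 0,0,0.02,0,0,0,0.03, 0,0,0.015,0,0,0,0.03, 0,0,0.01,0,0,0,0.03, 0,0,0.008,0,0,0,0.03, 0,0,0.006,0,0,0,0.03, 0,0,0.005,0,0,0,0.03, 0,0,0,0,0,0,0.03, 0,0,0,0,0,0,0.03]'; python3 -c "
from h import *
go(.6013,-.0168,.0364,96)"
```

```text
time_s: 11.05
eef_pos: [0.6027, -0.0167, 0.0366]
tool_rot: [0.0, 0.669, 0.743, 0.0]
wrist_force: [0.1, 0.8, 0.0]
grip_width: 0.519
grasp_force: 31.2
a now 96.01 turnz 0.01 shift after turn (mm) [ 0.1 -1.4  0.2] tilt [ 0.0004 -0.0001] at [ 0.6027 -0.0167  0.0366]
```

```bash
python3 -m crank '[0,0,0,0,0,0,0.062, 0,0,0,0,0,0,0.062, 0,0,0,0,0,0,0.062, 0,0,-0.02,0,0,0,0.062, 0,0,-0.035,0,0,0,0.062, 0,0,-0.04,0,0,0,0.062, 0,0,-0.04,0,0,0,0.062]' && python3 -m crank '[0,-0.036,0,0,0,0,0.062, 0,-0.036,0,0,0,0,0.062, 0,-0.036,0,0,0,0,0.062, 0,-0.036,0,0,0,0,0.062, 0.036,0,0,0,0,0,0.062, 0.036,0,0,0,0,0,0.062, 0.036,0,0,0,0,0,0.062, 0.036,0,0,0,0,0,0.062, 0.036,0,0,0,0,0,0.062, 0.036,0,0,0,0,0,0.062, 0.036,0,0,0,0,0,0.062, 0.036,0,0,0,0,0,0.062]' && python3 -m crank '[0.036,0,0,0,0,0,0.062, 0.036,0,0,0,0,0,0.062, 0,0,0,0,0,0,0.062, 0,0,0,0,0,0,0.062, 0,0,0,0,0,0,0.062, 0,0,0,0,0,0,0.062]' && python3 -c "
from h import *
go(.399,.390,.030,96)"
```

```text
time_s: 11.63
eef_pos: [0.6019, -0.0166, 0.1729]
tool_rot: [-0.0, 0.669, 0.743, -0.0]
wrist_force: [1.0, 0.1, 0.4]
grip_width: 0.723
grasp_force: 0.0
time_s: 12.63
eef_pos: [0.4287, 0.2565, 0.1718]
tool_rot: [0.0, 0.669, 0.743, 0.001]
wrist_force: [1.3, 0.1, 0.2]
grip_width: 0.728
grasp_force: 0.0
time_s: 13.13
eef_pos: [0.4217, 0.3254, 0.1715]
tool_rot: [0.0, 0.669, 0.743, -0.0]
wrist_force: [0.3, -0.4, -0.3]
grip_width: 0.721
grasp_force: 0.0
a now 95.95 turnz -0.05 shift after turn (mm) [ 66.6 -15.8 141.5] tilt [ 0.0001 -0.0001] at [0.4217 0.3254 0.1715]
```

```bash
python3 -m crank '[0.033,-0.008,0,0,0,0,0.065, 0.0335,-0.008,0,0,0,0,0.065, 0,0,0.02,0,0,0,0.065, 0,0,0.04,0,0,0,0.065, 0,0,0.035,0,0,0,0.065, 0,0,0.03,0,0,0,0.065, 0,0,0.0165,0,0,0,0.065, 0,0,0,0,0,0,0.065, 0,0,0,0,0,0,0.065]' && python3 -m crank '[0,0,0,0,0,0,0.03, 0,0,0,0,0,0,0.03, 0,0,0,0,0,0,0.03, 0,0,0,0,0,0,0.03, 0,0,0,0,0,0,0.03]' && python3 -m crank '[0,0,-0.01,0,0,0,0.03, 0,0,-0.03,0,0,0,0.03, 0,0,-0.035,0,0,0,0.03, 0,0,-0.035,0,0,0,0.03, -0.036,0,-0.01,0,0,0,0.03, -0.036,0,0,0,0,0,0.03, -0.036,0,0,0,0,0,0.03, -0.036,0,0,0,0,0,0.03, -0.036,0,0,0,0,0,0.03, -0.036,0,0,0,0,0,0.03, -0.036,0,0,0,0,0,0.03, -0.036,0,0,0,0,0,0.03]' && python3 -m crank '[-0.036,0,0,0,0,0,0.03, 0,0,0,0,0,0,0.03, 0,0,0,0,0,0,0.03, 0,0,0,0,0,0,0.03, 0,0,0,0,0,0,0.03]' && python3 -c "
from h import *
go(.6076,-.0623,.0364,96)"
```

```text
time_s: 13.88
eef_pos: [0.3991, 0.3896, 0.0298]
tool_rot: [-0.0, 0.67, 0.743, -0.001]
wrist_force: [-0.1, -0.3, 0.3]
grip_width: 0.764
grasp_force: 0.0
time_s: 14.3
eef_pos: [0.3999, 0.3911, 0.0318]
tool_rot: [0.001, 0.669, 0.743, 0.002]
wrist_force: [0.5, -1.4, 7.8]
grip_width: 0.526
grasp_force: 30.9
time_s: 15.3
eef_pos: [0.4287, 0.1028, 0.1511]
tool_rot: [0.001, 0.669, 0.743, 0.001]
wrist_force: [1.2, 0.1, -2.0]
grip_width: 0.52
grasp_force: 31.2
time_s: 15.72
eef_pos: [0.4325, 0.0693, 0.1503]
tool_rot: [0.0, 0.669, 0.744, 0.0]
wrist_force: [0.6, 0.7, -1.5]
grip_width: 0.521
grasp_force: 31.2
a now 96.07 turnz 0.07 shift after turn (mm) [-149.2  160.4  113.9] tilt [0.0005 0.0003] at [0.4325 0.0693 0.1503]
```

```bash
python3 -m crank '[-0.0166,0.0178,0,0,0,0,0.03, -0.0166,0.0178,0,0,0,0,0.03, -0.0166,0.0178,0,0,0,0,0.03, -0.0166,0.0178,0,0,0,0,0.03, -0.0166,0.0178,0,0,0,0,0.03, -0.0166,0.0178,0,0,0,0,0.03, -0.0166,0.0178,0,0,0,0,0.03, -0.0166,0.0178,0,0,0,0,0.03, -0.0166,0.0178,0,0,0,0,0.03, 0,0,0.02,0,0,0,0.03, 0,0,0.01,0,0,0,0.03, 0,0,0,0,0,0,0.03]' && python3 -m crank '[0,0,0,0,0,0,0.03, 0,0,0,0,0,0,0.03, 0,0,0,0,0,0,0.03]' && python3 - <<'E'
from h import *
go(.6076,-.0623,.0355,96)
snap('wrist','w4')
E
```

```text
time_s: 16.72
eef_pos: [0.606, -0.0614, 0.117]
tool_rot: [-0.002, 0.668, 0.744, -0.001]
wrist_force: [-0.4, 0.1, -2.5]
grip_width: 0.524
grasp_force: 31.2
time_s: 16.97
eef_pos: [0.6077, -0.0626, 0.1209]
tool_rot: [0.001, 0.669, 0.744, 0.0]
wrist_force: [-0.2, -0.7, -1.3]
grip_width: 0.523
grasp_force: 31.3
a now 96.06 turnz 0.06 shift after turn (mm) [ 0.3 -0.  85.4] tilt [ 0.0013 -0.0002] at [ 0.6077 -0.0626  0.1209]
```

View pics/w4.png

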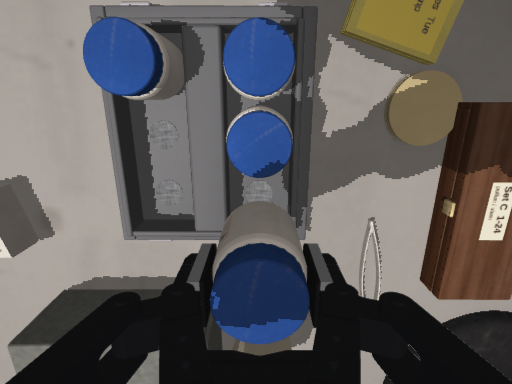

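The jars in places 6 and 5, at (260,57) and (260,143), stand in line. The held jar at (260,290) is over place 4, so I lower and release.

```bash
python3 -m crank '[0,0,0.02,0,0,0,0.03, 0,0,0.02,0,0,0,0.03, 0,0,0.015,0,0,0,0.03, 0,0,0.01,0,0,0,0.03, 0,0,0.008,0,0,0,0.03, 0,0,0.006,0,0,0,0.03, 0,0,0.006,0,0,0,0.03, 0,0,0,0,0,0,0.03, 0,0,0,0,0,0,0.03]' && python3 -m crank '[0,0,0,0,0,0,0.062, 0,0,0,0,0,0,0.062, 0,0,0,0,0,0,0.062, 0,0,-0.02,0,0,0,0.062, 0,0,-0.035,0,0,0,0.062, 0,0,-0.04,0,0,0,0.062, 0,0,-0.04,0,0,0,0.062]' && python3 -m crank '[0.01,-0.036,0,0,0,0,0.062, 0.01,-0.036,0,0,0,0,0.062, 0.01,-0.036,0,0,0,0,0.062, 0.01,-0.03,0,0,0,0,0.062, 0.036,0,0,0,0,-1,0.062, 0.036,0,0,0,0,-1,0.065, 0.036,0,0,0,0,-1,0.065, 0.036,0,0,0,0,-1,0.065, 0.036,0,0,0,0,-1.2,0.065, 0,0,0,0,0,0,0.065, 0,0,0,0,0,0,0.065, 0,0,0,0,0,0,0.065]' && python3 -c "
from h import *
go(.4769,.2222,.034,101.2)"
```

```text
time_s: 17.77
eef_pos: [0.608, -0.0635, 0.0356]
tool_rot: [0.001, 0.669, 0.743, 0.0]
wrist_force: [-1.9, -0.6, 2.8]
grip_width: 0.524
grasp_force: 33.1
time_s: 18.35
eef_pos: [0.6071, -0.0632, 0.171]
tool_rot: [-0.001, 0.669, 0.743, -0.0]
wrist_force: [1.5, -0.4, 0.4]
grip_width: 0.725
grasp_force: 0.0
time_s: 19.35
eef_pos: [0.4411, 0.1403, 0.1698]
tool_rot: [0.0, 0.634, 0.773, -0.0]
wrist_force: [0.1, 0.2, 0.5]
grip_width: 0.76
grasp_force: 0.0
a now 101.26 turnz 0.06 shift after turn (mm) [ 73.4  51.  135.8] tilt [ 0.0003 -0.0002] at [0.4411 0.1403 0.1698]
```

```bash
python3 -m crank '[0.0244,0.017,0,0,0,0,0.065, 0.0245,0.017,0,0,0,0,0.065, 0.0245,0.017,0,0,0,0,0.065, 0,0,0.02,0,0,0,0.065, 0,0,0.035,0,0,0,0.065, 0,0,0.035,0,0,0,0.065, 0,0,0.03,0,0,0,0.065, 0,0,0.016,0,0,0,0.065, 0,0,0,0,0,0,0.065, 0,0,0,0,0,0,0.065]' && python3 -m crank '[0,0,0,0,0,0,0.03, 0,0,0,0,0,0,0.03, 0,0,0,0,0,0,0.03, 0,0,0,0,0,0,0.03, 0,0,0,0,0,0,0.03]' && python3 -m crank '[0,0,-0.01,0,0,0,0.03, 0,0,-0.03,0,0,0,0.03, 0,0,-0.04,0,0,0,0.03, 0,0,-0.04,0,0,0,0.03, 0,-0.036,0,0,0,1,0.03, -0.036,0,0,0,0,1,0.03, -0.036,0,0,0,0,1,0.03, -0.036,0,0,0,0,1,0.03, -0.036,0,0,0,0,1,0.03, 0,0,0,0,0,0,0.03, 0,0,0,0,0,0,0.03, 0,0,0,0,0,0,0.03]' && python3 -c "
from h import *
go(.5227,-.0200,.039,96)"
```

```text
time_s: 20.18
eef_pos: [0.4771, 0.2208, 0.0335]
tool_rot: [-0.0, 0.636, 0.772, -0.001]
wrist_force: [-0.5, -0.3, 0.4]
grip_width: 0.759
grasp_force: 0.0
time_s: 20.6
eef_pos: [0.478, 0.2221, 0.0353]
tool_rot: [0.001, 0.635, 0.773, 0.001]
wrist_force: [1.0, -2.3, 6.8]
grip_width: 0.534
grasp_force: 31.5
time_s: 21.6
eef_pos: [0.4632, 0.0729, 0.1544]
tool_rot: [0.0, 0.668, 0.744, 0.0]
wrist_force: [1.1, -1.0, -0.3]
grip_width: 0.535
grasp_force: 31.3
a now 96.16 turnz 0.16 shift after turn (mm) [-98.6  49.4 115.4] tilt [0.0005 0.0004] at [0.4632 0.0729 0.1544]
```

```bash
python3 -m crank '[-0.0197,0.0099,0,0,0,0.15,0.03, -0.0197,0.0099,0,0,0,0,0.03, -0.0197,0.0099,0,0,0,0,0.03, -0.0197,0.0099,0,0,0,0,0.03, -0.0197,0.0099,0,0,0,0,0.03, 0,0,0.02,0,0,0,0.03, 0,0,0.01,0,0,0,0.03, 0,0,0,0,0,0,0.03, 0,0,0,0,0,0,0.03, 0,0,0,0,0,0,0.03]' && python3 - <<'E'
from h import *
go(.5227,-.0200,.039,96)
snap('wrist','w5')
im,p=cloud('w5')
r=np.radians(6.0);c=np.array([.561,-.016])
ex=np.array([np.cos(r),np.sin(r)]);ey=np.array([-ex[1],ex[0]])
d=p[:,:,:2]-c; X=(d@ex)*1000;Y=(d@ey)*1000;Z=p[:,:,2]*1000
b=(Y>5)&(Y<25)&(Z>27)&(Z<37)
for s in ((X<-50)&(X>-80),abs(X)<30,(X>50)&(X<80)):
    if (b&s).sum()>20: print(np.percentile(X[b&s],[3,97]))
z=np.load('w5.npz');t=(z['T'][:2,3]-c);print('cam X',t@ex*1000, z['K'][0])
E
```

```text
time_s: 22.43
eef_pos: [0.5229, -0.0188, 0.1245]
tool_rot: [0.0, 0.668, 0.744, 0.0]
wrist_force: [0.5, 0.3, 0.2]
grip_width: 0.537
grasp_force: 31.3
a now 96.15 turnz 0.15 shift after turn (mm) [-1.1 -0.3 85.5] tilt [0.0003 0.0001] at [ 0.5229 -0.0188  0.1245]
[-68.86014903 -64.20528221]
[-11.62965145  26.14303058]
[67.28792786 72.30372413]
cam X -38.127865360818916 [302.34199353   0.         259.36625817]
```

View pics/w5.png

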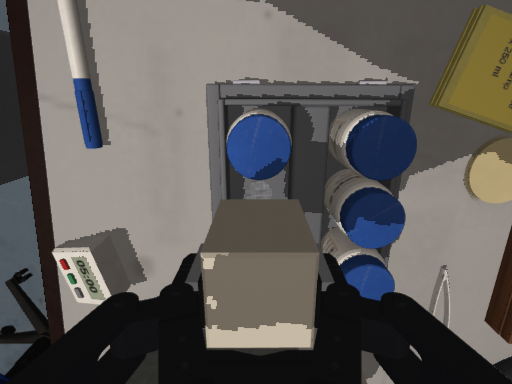

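The held block at (259,270) lines up with the lane centre (offset about 0.2 mm). All three far-lane jars are standing. I lower, release and go for block C.

```bash
python3 -m crank '[-0.001,0,0.02,0,0,0.15,0.03, 0,0,0.02,0,0,0,0.03, 0,0,0.015,0,0,0,0.03, 0,0,0.01,0,0,0,0.03, 0,0,0.008,0,0,0,0.03, 0,0,0.006,0,0,0,0.03, 0,0,0.006,0,0,0,0.03, 0,0,0,0,0,0,0.03, 0,0,0,0,0,0,0.03]' && python3 -m crank '[0,0,0,0,0,0,0.062, 0,0,0,0,0,0,0.062, 0,0,0,0,0,0,0.062, 0,0,-0.02,0,0,0,0.062, 0,0,-0.035,0,0,0,0.062, 0,0,-0.04,0,0,0,0.062, 0,0,-0.04,0,0,0,0.062]' && python3 -m crank '[0.03,-0.036,0,0,0,1,0.062, 0.035,-0.036,0,0,0,1,0.062, 0.036,0,0,0,0,1,0.062, 0.036,0,0,0,0,1,0.062, 0.036,0,0,0,0,1,0.065, 0.036,0,0,0,0,1.2,0.065, 0.03,0,0,0,0,0,0.065, 0.03,0,0,0,0,0,0.065, 0,0,0,0,0,0,0.065, 0,0,0,0,0,0,0.065, 0,0,0,0,0,0,0.065]' && python3 -c "
from h import *
go(.4236,.2681,.034,89.9)"
```

```text
time_s: 23.23
eef_pos: [0.5235, -0.0209, 0.0393]
tool_rot: [0.0, 0.67, 0.743, 0.0]
wrist_force: [0.9, -0.5, -0.6]
grip_width: 0.532
grasp_force: 32.7
time_s: 23.82
eef_pos: [0.5225, -0.0208, 0.1752]
tool_rot: [-0.001, 0.67, 0.743, -0.0]
wrist_force: [1.3, -0.5, 0.2]
grip_width: 0.722
grasp_force: 0.0
time_s: 24.73
eef_pos: [0.4504, 0.2324, 0.1737]
tool_rot: [0.0, 0.709, 0.706, -0.0]
wrist_force: [0.2, 0.1, -0.3]
grip_width: 0.757
grasp_force: 0.0
a now 89.74 turnz -0.16 shift after turn (mm) [ 35.6 -26.8 139.7] tilt [-0.0003 -0.0004] at [0.4504 0.2324 0.1737]
```

```bash
python3 -m crank '[0.0178,-0.0134,0,0,0,-0.1,0.065, 0.0178,-0.0134,0,0,0,0,0.065, 0,0,0.02,0,0,0,0.065, 0,0,0.035,0,0,0,0.065, 0,0,0.035,0,0,0,0.065, 0,0,0.03,0,0,0,0.065, 0,0,0.0195,0,0,0,0.065, 0,0,0,0,0,0,0.065, 0,0,0,0,0,0,0.065]' && python3 -m crank '[0,0,0,0,0,0,0.03, 0,0,0,0,0,0,0.03, 0,0,0,0,0,0,0.03, 0,0,0,0,0,0,0.03, 0,0,0,0,0,0,0.03]' && python3 -m crank '[0,0,-0.01,0,0,0,0.03, 0,0,-0.03,0,0,0,0.03, 0,0,-0.04,0,0,0,0.03, 0,0,-0.04,0,0,0,0.03, -0.036,0,0,0,0,-1,0.03, -0.036,0,0,0,0,-1,0.03, -0.036,0,0,0,0,-1,0.03, -0.036,0,0,0,0,-1,0.03, -0.036,0,0,0,0,-1,0.03, -0.036,0,0,0,0,-1.1,0.03, -0.036,0,0,0,0,0,0.03, -0.036,0,0,0,0,0,0.03]' && python3 -m crank '[0,0,0,0,0,0,0.03, 0,0,0,0,0,0,0.03, 0,0,0,0,0,0,0.03, 0,0,0,0,0,0,0.03]' && python3 -c "
from h import *
go(.528,-.0707,.039,96)"
```

```text
time_s: 25.48
eef_pos: [0.4238, 0.2671, 0.0342]
tool_rot: [-0.0, 0.709, 0.705, -0.001]
wrist_force: [0.3, -0.6, 0.4]
grip_width: 0.762
grasp_force: 0.0
time_s: 25.9
eef_pos: [0.425, 0.2685, 0.036]
tool_rot: [0.001, 0.708, 0.706, 0.001]
wrist_force: [-0.6, -2.0, 8.8]
grip_width: 0.536
grasp_force: 31.8
time_s: 26.9
eef_pos: [0.4399, -0.0207, 0.1553]
tool_rot: [0.001, 0.67, 0.743, 0.0]
wrist_force: [1.3, -0.0, -0.5]
grip_width: 0.534
grasp_force: 31.1
time_s: 27.23
eef_pos: [0.4398, -0.0182, 0.1546]
tool_rot: [0.0, 0.669, 0.743, 0.0]
wrist_force: [0.5, -0.2, -0.7]
grip_width: 0.533
grasp_force: 31.1
a now 95.97 turnz -0.03 shift after turn (mm) [-61.5  82.2 115.6] tilt [0.0004 0.0001] at [ 0.4398 -0.0182  0.1546]
```

```bash
python3 -m crank '[-0.0205,0.0205,0,0,0,0,0.03, -0.0205,0.0205,0,0,0,0,0.03, -0.0205,0.0205,0,0,0,0,0.03, 0,0.0205,0,0,0,0,0.03, 0,0,0.02,0,0,0,0.03, 0,0,0.01,0,0,0,0.03, 0,0,0,0,0,0,0.03, 0,0,0,0,0,0,0.03, 0,0,0,0,0,0,0.03]' && python3 -c "
from h import *
go(.528,-.0707,.039,96)"
```

```text
time_s: 27.98
eef_pos: [0.5276, -0.0711, 0.125]
tool_rot: [0.0, 0.669, 0.743, 0.0]
wrist_force: [-0.7, 0.3, -0.5]
grip_width: 0.537
grasp_force: 31.2
a now 95.97 turnz -0.03 shift after turn (mm) [ 0.3  0.4 86. ] tilt [ 0.0004 -0.0001] at [ 0.5276 -0.0711  0.125 ]
```

```bash
python3 -m crank '[0,0,0.02,0,0,0,0.03, 0,0,0.02,0,0,0,0.03, 0,0,0.015,0,0,0,0.03, 0,0,0.01,0,0,0,0.03, 0,0,0.008,0,0,0,0.03, 0,0,0.006,0,0,0,0.03, 0,0,0.0065,0,0,0,0.03, 0,0,0,0,0,0,0.03, 0,0,0,0,0,0,0.03]' && python3 -m crank '[0,0,0,0,0,0,0.062, 0,0,0,0,0,0,0.062, 0,0,0,0,0,0,0.062, 0,0,-0.02,0,0,0,0.062, 0,0,-0.035,0,0,0,0.062, 0,0,-0.04,0,0,0,0.062, 0,0,-0.04,0,0,0,0.062, -0.035,-0.01,-0.03,0,0,0,0.06, -0.035,-0.01,0,0,0,0,0.05, -0.035,-0.01,0,0,0,0,0.05, 0,0,0,0,0,0,0.05]' && python3 -m crank '[0,0,0,0,0,0,0.05, 0,0,0,0,0,0,0.05, 0,0,0,0,0,0,0.05]' && python3 - <<'E'
from h import *
go(.4975,-.24,.0794)
snap('wrist','w6')
im,p=cloud('w6')
r=np.radians(6.0);c=np.array([.561,-.016])
ex=np.array([np.cos(r),np.sin(r)]);ey=np.array([-ex[1],ex[0]])
d=p[:,:,:2]-c; X=(d@ex)*1000;Y=(d@ey)*1000;Z=p[:,:,2]*1000
for x0 in(-38,42):
  for y0 in (-51,0,51):
    m=(Z>65)&(Z<90)&(abs(X-x0)<24)&(abs(Y-y0)<24); q=p[m]
    A=np.c_[q[:,:2]-q[:,:2].mean(0),np.ones(len(q))]; 
    if len(q)>50: print(x0,y0,len(q),np.median(Z[m]).round(1),'centre',X[m].mean().round(1),Y[m].mean().round(1))
v,u=np.mgrid[:384,:512]
z=p[:,:,2]; m=(z>.099)&(z<.115)
k,l,s,cc=cv2.connectedComponentsWithStats(m.astype(np.uint8))
for i in range(1,k):
    if s[i,4]>150:
        q=p[l==i]; rr=cv2.minAreaRect((q[:,:2]*1000).astype(np.float32)); print(s[i,4],cc[i].round(),np.round(rr[0],1),np.round(rr[1],1),round(rr[2],1),q[:,2].mean().round(3))
E
```

```text
time_s: 28.73
eef_pos: [0.5283, -0.0719, 0.0394]
tool_rot: [0.001, 0.67, 0.743, 0.0]
wrist_force: [-1.5, 0.5, 1.7]
grip_width: 0.533
grasp_force: 33.3
time_s: 29.65
eef_pos: [0.5091, -0.1801, 0.2007]
tool_rot: [0.001, 0.671, 0.741, -0.001]
wrist_force: [-0.1, -0.1, 0.6]
grip_width: 0.584
grasp_force: 0.0
time_s: 29.9
eef_pos: [0.5096, -0.1743, 0.2001]
tool_rot: [-0.0, 0.669, 0.743, 0.0]
wrist_force: [0.1, 0.2, 0.0]
grip_width: 0.585
grasp_force: 0.0
a now 95.95 turnz 0.00 shift after turn (mm) [-64.1 -18.8 120.7] tilt [-0.0003  0.0005] at [ 0.5096 -0.1743  0.2001]
-38 -51 3481 80.3 centre -38.2 -51.3
-38 0 2216 80.2 centre -37.6 -12.8
42 -51 2283 75.3 centre 40.6 -52.4
42 0 1432 75.3 centre 39.7 -8.4
1078 [249. 292.] [ 509.5 -265.6] [23.4 41.7] 6.0 0.107<stdin>:11: RuntimeWarning: Mean of empty slice.
  ret = um.true_divide(
```

View pics/w6.png

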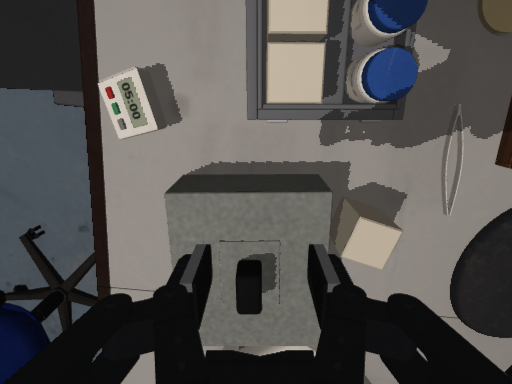

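The wrist picture shows both blocks and the jars seated (tops at 80 and 75 mm). The lid has been knocked: its knob at (249,292) is now at (0.5095, -0.2656), yaw 6°. Next is the lid.

```bash
python3 -c "
from h import *
go(.509,-.2655,.0794,96.1)"; python3 -m crank '[0,0,0,0,0,0,0.05]'
```

```text
a now 95.98 turnz -0.12 shift after turn (mm) [-90.8 -10.4 120.8] tilt [-0.0003  0.0004] at [ 0.5097 -0.1741  0.2002]
time_s: 30.03
eef_pos: [0.5098, -0.1741, 0.2002]
tool_rot: [-0.0, 0.669, 0.743, 0.0]
wrist_force: [0.1, 0.3, 0.4]
grip_width: 0.585
grasp_force: 0.0
```

```bash
python3 -m crank '[-0.0303,-0.0035,0,0,0,0,0.05, -0.0303,-0.0035,0,0,0,0,0.05, -0.0303,-0.0035,0,0,0,-0.1,0.05, 0,0,0.02,0,0,0,0.05, 0,0,0.035,0,0,0,0.05, 0,0,0.035,0,0,0,0.05, 0,0,0.02,0,0,0,0.05, 0,0,0.01,0,0,0,0.05, 0,0,0,0,0,0,0.05, 0,0,0,0,0,0,0.05]' && python3 -m crank '[0,0,0,0,0,0,0.01, 0,0,0,0,0,0,0.01, 0,0,0,0,0,0,0.01, 0,0,0,0,0,0,0.01, 0,0,0,0,0,0,0.01, 0,0,0,0,0,0,0.01, 0,0,0,0,0,0,0.01]' 50 && python3 -c "
from h import *
go(.509,-.2655,.0794,96.1)"
```

```text
time_s: 30.87
eef_pos: [0.509, -0.2664, 0.0809]
tool_rot: [0.0, 0.669, 0.743, 0.0]
wrist_force: [1.2, 1.3, 0.6]
grip_width: 0.586
grasp_force: 0.0
time_s: 31.45
eef_pos: [0.5093, -0.2671, 0.0821]
tool_rot: [0.002, 0.669, 0.743, 0.0]
wrist_force: [-0.3, 0.0, 5.3]
grip_width: 0.273
grasp_force: 50.8
a now 96.01 turnz -0.09 shift after turn (mm) [ 1.6 -0.1  2.7] tilt [ 0.0026 -0.0017] at [ 0.5093 -0.2671  0.0821]
```

```bash
python3 -m crank '[0,0,-0.01,0,0,0,0.01, 0,0,-0.025,0,0,0,0.01, 0,0,-0.03,0,0,0,0.01, 0,0,-0.03,0,0,0,0.01, 0,0,-0.025,0,0,0,0.01, 0,0,0,0,0,0,0.01, 0,0,0,0,0,0,0.01, 0,0,0,0,0,0,0.01]' && python3 -c "
from h import *
go(.562,-.0168,.0954,96)"
```

```text
time_s: 32.12
eef_pos: [0.508, -0.2663, 0.1996]
tool_rot: [-0.001, 0.669, 0.743, -0.0]
wrist_force: [0.2, 0.0, -4.5]
grip_width: 0.276
grasp_force: 49.8
a now 96.00 turnz 0.00 shift after turn (mm) [242.5  79.7 104.2] tilt [-0.0009  0.0007] at [ 0.508  -0.2663  0.1996]
```

```bash
python3 -m crank '[0.02425,0.008,0,0,0,0,0.01, 0.02425,0.008,0,0,0,0,0.01, 0.02425,0.008,0,0,0,0,0.01, 0.02425,0.008,0,0,0,0,0.01, 0.02425,0.008,0,0,0,0,0.01, 0.02425,0.008,0,0,0,0,0.01, 0.02425,0.008,0,0,0,0,0.01, 0.02425,0.008,0,0,0,0,0.01, 0.02425,0.008,0,0,0,0,0.01, 0.02425,0.0077,0,0,0,0,0.01, 0,0,0,0,0,0,0.01, 0,0,0,0,0,0,0.01]' && python3 -m crank '[0,0,0,0,0,0,0.01, 0,0,0,0,0,0,0.01, 0,0,0,0,0,0,0.01]' && python3 - <<'E'
from h import *
go(.562,-.0168,.0954,96)
snap('wrist','w7');snap('top','t7')
im,p=cloud('w7'); z=p[:,:,2]
m=(z>.185)&(z<.203)
k,l,s,c=cv2.connectedComponentsWithStats(m.astype(np.uint8))
for i in range(1,k):
    if s[i,4]>800:
        q=p[l==i]; r=cv2.minAreaRect((q[:,:2]*1000).astype(np.float32)); print(s[i],np.round(r[0],1),np.round(r[1],1),round(r[2],1),q[:,2].mean().round(3))
        g=q[:,:2]*1000; print(np.linalg.lstsq(np.c_[q[:,:2],np.ones(len(q))],q[:,2],rcond=None)[0])
a=cv2.imread('pics/w7.png');b=cv2.resize(cv2.imread('pics/t7.png')[130:290,220:420],(480,384))
cv2.imwrite('pics/d7.png',cv2.resize(np.hstack([a,b]),(800,310)))
E
```

```text
time_s: 33.12
eef_pos: [0.5617, -0.0157, 0.1986]
tool_rot: [-0.001, 0.668, 0.744, -0.001]
wrist_force: [0.0, -0.9, -4.4]
grip_width: 0.274
grasp_force: 49.9
time_s: 33.37
eef_pos: [0.5621, -0.0179, 0.1998]
tool_rot: [-0.0, 0.67, 0.743, -0.0]
wrist_force: [-1.2, -0.3, -4.5]
grip_width: 0.269
grasp_force: 49.9
a now 95.94 turnz -0.06 shift after turn (mm) [  1.1   0.  104.4] tilt [-0.0009  0.    ] at [ 0.5621 -0.0179  0.1998]
[   91    76   337   227 58839] [559.7   9.6] [158.  124.7] 6.2 0.192
[-0.00107103 -0.00140733  0.19297145]
[ 226  309   68   47 2172] [568.4 -73.7] [41.7 36.3] 6.8 0.192
[-0.00040135  0.00629683  0.19259977]
```

View pics/d7.png

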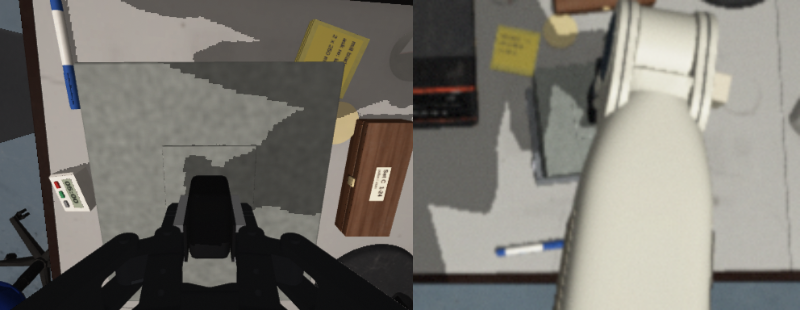

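The lid is level, yaw 6.2°, and its centre comes out at (0.5626, -0.0174), 1.5 mm off in y. I correct that and lower gently.

```bash
python3 -m crank '[0.0018,0,0.02,0,0,0,0.01, 0,0,0.02,0,0,0,0.01, 0,0,0.015,0,0,0,0.01, 0,0,0.01,0,0,0,0.01, 0,0,0.01,0,0,0,0.01, 0,0,0.006,0,0,0,0.01, 0,0,0.006,0,0,0,0.01, 0,0,0.005,0,0,0,0.01, 0,0,0,0,0,0,0.01, 0,0,0,0,0,0,0.01]' && python3 -m crank '[0,0,0.003,0,0,0,0.01, 0,0,0.003,0,0,0,0.01, 0,0,0.002,0,0,0,0.01, 0,0,0.002,0,0,0,0.01, 0,0,0.001,0,0,0,0.01, 0,0,0,0,0,0,0.01, 0,0,0,0,0,0,0.01]' && python3 -c "
from h import *
go(.5625,-.016,.0965,96);st()"
```

```text
time_s: 34.3
eef_pos: [0.5623, -0.0153, 0.1085]
tool_rot: [0.0, 0.669, 0.743, 0.0]
wrist_force: [-0.1, 0.9, -4.3]
grip_width: 0.272
grasp_force: 49.7
time_s: 34.88
eef_pos: [0.5622, -0.0153, 0.0981]
tool_rot: [0.0, 0.669, 0.743, 0.0]
wrist_force: [-3.9, 0.1, 5.5]
grip_width: 0.272
grasp_force: 51.0
a now 96.01 turnz 0.01 shift after turn (mm) [-0.8  0.2  1.6] tilt [ 0.0008 -0.0002] at [ 0.5622 -0.0153  0.0981]
34.88 [ 0.5622 -0.0153  0.0981] [4.000e-04 6.691e-01 7.432e-01 2.000e-04] [-3.9  0.1  5.5] 0.272 50.979881286621094
```

Contact near the seated height (small force). I release, rise, move aside and check the lid.

```bash
python3 -m crank '[0,0,0,0,0,0,0.05, 0,0,0,0,0,0,0.05, 0,0,0,0,0,0,0.05, 0,0,0,0,0,0,0.05, 0,0,-0.02,0,0,0,0.05, 0,0,-0.04,0,0,0,0.05, 0,0,-0.04,0,0,0,0.05, 0,0,-0.04,0,0,0,0.05, -0.04,0,0,0,0,0,0.05, -0.04,0,0,0,0,0,0.05, -0.04,0,0,0,0,0,0.05, -0.04,0,0,0,0,0,0.05]' && python3 -m crank '[-0.04,-0.03,0,0,0,0,0.05, -0.04,-0.03,0,0,0,0,0.05, 0,0,0,0,0,0,0.05, 0,0,0,0,0,0,0.05]' && python3 - <<'E'
from h import *
snap('top','t8');snap('scene','s8')
im,p=cloud('t8'); z=p[:,:,2]
rg=(abs(p[:,:,0]-.56)<.12)&(abs(p[:,:,1]+.0161)<.12)
for lo,hi in((.08,.1),(.112,.13)):
    m=rg&(z>lo)&(z<hi);q=p[m];r=cv2.minAreaRect((q[:,:2]*1000).astype(np.float32));print(m.sum(),np.round(r[0],1),np.round(r[1],1),round(r[2],2),np.median(q[:,2]).round(4),np.linalg.lstsq(np.c_[q[:,:2],np.ones(len(q))],q[:,2],rcond=None)[0].round(4))
a=cv2.resize(cv2.imread('pics/t8.png')[100:300,110:430],(800,500))
cv2.imwrite('pics/c8.png',a)
E
```

```text
time_s: 35.88
eef_pos: [0.579, -0.1759, 0.2377]
tool_rot: [0.0, 0.669, 0.743, 0.0]
wrist_force: [0.5, 0.1, 1.4]
grip_width: 0.582
grasp_force: 0.0
time_s: 36.22
eef_pos: [0.5352, -0.2481, 0.237]
tool_rot: [-0.0, 0.671, 0.742, -0.0]
wrist_force: [0.4, 0.5, 0.2]
grip_width: 0.584
grasp_force: 0.0
2875 [561.5 -15. ] [158.7 179.5] 6.16 0.0897 [0.0009 0.0005 0.0892]
115 [561.4 -15. ] [24.1 43.1] 6.21 0.123 [ 0.0828 -0.0431  0.0756]
```

View pics/c8.png

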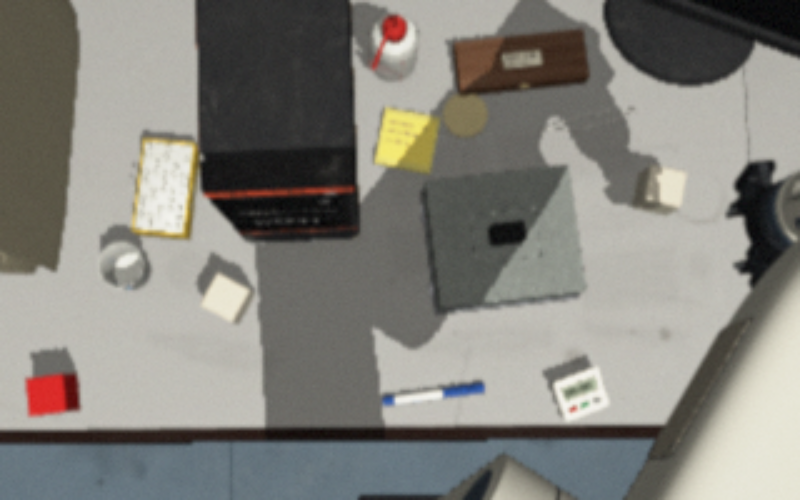

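The lid is level, with its top at 0.0897 m, the same as seated at the start. Its knob is at (507,233). The spare blocks at (227,297) and (663,188) and the other objects are where they belong, so I hand in.

```bash
python3 -c "
from bench import *
print(close_job())"
```

```text
the job is handed in; nothing more can be done
None
```

The job is handed in at about 36 s of robot time: both worktop jars and two foam blocks joined the two jars already in the case, and the lid is back on, level and at its starting height. The other two blocks stay on the worktop. The lid was knocked about 3 cm aside partway through, so I found it again before refitting it.

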